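# Rack the paint tins in reverse order

### The job

Move the four paint tins from the coloured drip discs on the plank into the empty wooden rack, one to a cell, in reverse order: the tin that stands leftmost on the plank, seen from the robot, goes into the rightmost cell, and so on, so that a colleague across the bench reads the row from left to right as you read it now. Leave every tin standing upright on the floor of its cell and never tip one over.

Things in the scene. Friction and masses are not known exactly. Their poses are not given: they have to be found in the camera images.
- tin_red: small closed paint tin, bare metal with a red band and a red lid: an upright cylinder 50 mm in diameter, 72 mm high, about 0.18 kg, loose. Origin: centre of its underside; z up. It starts upright on the middle of the red drip disc.
- tin_yellow: small closed paint tin, bare metal with a yellow band and a yellow lid: an upright cylinder 50 mm in diameter, 72 mm high, about 0.18 kg, loose. Origin: centre of its underside; z up. It starts upright on the middle of the yellow drip disc.
- tin_green: small closed paint tin, bare metal with a green band and a green lid: an upright cylinder 50 mm in diameter, 72 mm high, about 0.18 kg, loose. Origin: centre of its underside; z up. It starts upright on the middle of the green drip disc.
- tin_blue: small closed paint tin, bare metal with a blue band and a blue lid: an upright cylinder 50 mm in diameter, 72 mm high, about 0.18 kg, loose. Origin: centre of its underside; z up. It starts upright on the middle of the blue drip disc.
- disc_red: flat round red drip disc, 66 mm in diameter, 4 mm thick, fixed on the dark plank so that its top is 19 mm above the bench. Origin: centre of its underside; y points along the row of discs, to the left seen from the robot. The four discs stand in one straight row, 74 mm apart; their order differs from start to start and shows which place each tin came from.
- disc_yellow: flat round yellow drip disc, 66 mm in diameter, 4 mm thick, fixed on the dark plank so that its top is 19 mm above the bench. Origin: centre of its underside; y points along the row of discs, to the left seen from the robot. The four discs stand in one straight row, 74 mm apart; their order differs from start to start and shows which place each tin came from.
- disc_green: flat round green drip disc, 66 mm in diameter, 4 mm thick, fixed on the dark plank so that its top is 19 mm above the bench. Origin: centre of its underside; y points along the row of discs, to the left seen from the robot. The four discs stand in one straight row, 74 mm apart; their order differs from start to start and shows which place each tin came from.
- disc_blue: flat round blue drip disc, 66 mm in diameter, 4 mm thick, fixed on the dark plank so that its top is 19 mm above the bench. Origin: centre of its underside; y points along the row of discs, to the left seen from the robot. The four discs stand in one straight row, 74 mm apart; their order differs from start to start and shows which place each tin came from.
- rack: open light-wood rack of four square cells in one row, fixed to the bench, empty at the start. Outside 80 x 302 mm, 24 mm high, walls 6 mm, floor 6 mm thick; each cell is 68 x 68 mm inside. Origin: centre of its underside; y runs along the row, to the left seen from the robot; the cell centres lie at y = +111, +37, -37 and -111 mm, x = 0. It stands roughly parallel to the plank, nearer to the robot or farther away.
- plank: dark wooden plank that carries the row of discs, fixed to the bench: 90 x 310 mm, 15 mm high. Origin: centre of its underside; y runs along the row, to the left seen from the robot; the disc centres lie at y = +111, +37, -37 and -111 mm, x = 0.

How it is judged:
By the outcome, as a careful person would: the job done as asked, in the order asked, and still so for the second after the job is handed in, with the robot touching nothing.
It also fails if it takes over 104 s, if anything falls off the work surface, if the arm or the gripper's body presses on something with over 40 N, if the wrist force passes 120 N, or if a joint passes its speed limit or range.

### The arm

A 7-joint arm with a two-finger parallel gripper is mounted at the origin on the work surface. World frame = base frame: x ahead of the robot, y to its left, z up, the work surface at z = 0. Lengths are in m, angles in degrees, forces in N, time in s.
With the tool pointing down it reaches from about 0.425 to 0.825 m from the base axis. Payload 3.6 kg.
Tool frame: the origin (TCP) lies midway between the tips of the shut fingers; the grasp point (between the pads) lies 19 mm behind it; z points along the fingers, y is the line along which they close (so a half turn about z gives the same grasp; the last joint's range is limited). The gripper opens to 85 mm and grips with 20 to 120 N. Pads are 22 mm wide; open, the fingers measure 114 mm over their backs; the gripper's body (76 mm by 85 mm) begins 54 mm behind the grasp point. The pads swing forward as they close: fully open they stand 13 mm farther back than shut.
Start: joints at [73.826, 35.231, -0.722, 81.555, 0.464, 63.22, -2.315], TCP at [0.164, -0.629, 0.231] pointing down, gripper open.
Joint ranges: [-178.69, 178.69], [-17.37, 117.87], [-77.05, 75.6], [15.02, 138.74], [-78.02, 258.01], [0.78, 113.62], [-162.83, 162.83]. Speed limits (degrees/s): [159.86, 159.86, 180, 180, 180, 180, 180].

### API

Orientations are given as a 3x3 rotation matrix whose columns are the frame's x, y, z axes.
In Python, from workcell import observe, capture, finish_job, nets gives the robot as it stands.
- The arm moves only by the shell command python3 -m inch 'ROWS' [OPENING] [FORCE]. ROWS is JSON, a list that holds one entry, the list of rows, each a list of 4 numbers: the shift along the tool's x, y, z normalised to -1 to 1, where 1 is 5 cm, then the turn about the tool's z normalised to -1 to 1, where 1 is 10 degrees. In form: [[[tx, ty, tz, twist], ...]]. A call has 1 to 20 rows; each row shifts and turns the commanded pose from where the row before left it, along the tool's axes as they then stand; what a row does not reach is not made up. A row lasts 1/8 s, in which the tool goes at most 62.5 mm and 10.7 degrees, less where a joint would pass 70% of its speed; a pose out of reach is approached as far as the arm can. A call with a number of a shift or a turn outside -1 to 1 is refused whole. A call with a gripper value outside its range is refused whole. OPENING is the opening, from 0 (shut) to 1 (fully open), set as the call begins (- or left out, the last holds). The fingers move at their own pace and stop on an object; FORCE is the grip in N (left out, the last holds). Time passes only in rows, so rows that do not move let the fingers close. It gives the time, the measured TCP pose, the force, the opening and the grip force at its end, in the units of the state.
- observe(): the state, without advancing time (a new reading comes with each control period).
- capture(name): name is "scene" or "top" or "wrist"; returns a dict with "image" (480x640x3 uint8, red, green, blue), "depth" (480x640 float32, m along the optical axis (not along the pixel's ray), 0 where there is no reading), "fx", "fy", "cx", "cy" (pixels), "R" (3x3) and "t" (3): a world point X has camera coordinates R X + t; the wrist camera has in their place "tool_from_camera" (4x4, takes a point from camera to tool coordinates, whose origin is the TCP and whose axes are the flange's). Camera axes: x right, y down, z forward; pixel columns grow to the right and rows downward; lengths in m; the calibration is good to about 2 mm. A picture is of the moment at which its call begins: read the wrist's pose just before it.
- finish_job(): hands the job in; it is judged then, once.
Trained networks look in the newest picture that a camera, given by its name, has taken for a name from the list of things; names that differ only in an ending like _2 or _b are one class to them, and where a whole thing is asked for, a point or a joint stands for the part that bears it (a point fixed in the world has none). Each returns a list of dicts, best first, with "p" (0 to 1); they miss things now and then, are a little off and sometimes report something else, mostly with a low value. They report only what shows in the picture. A call takes as long as a camera call.
- nets.masks_of(thing, camera): "mask" (480x640 bool, what is visible of it) and "uv" ([column, row] in pixels, amid what is visible of it).
The state is a dict: "t": time; "q": joint angles; "joint_vel": joint speeds; "joint_torque": joint torques, N m; "ee_pos": TCP position; "tcp_rot": TCP orientation; "contact_force": force on the tool from outside, world axes, zero at the start; "ft_torque": the same for the moment, N m; "gripper_width": finger opening in m; "grip_force": force on a finger pad.
Only numpy, scipy, OpenCV 4.12 (cv2) and the standard library are available. Lean on these libraries where they do the work, as an engineer would, in place of code of your own. Each camera call takes 0.05 s, during which the arm holds its last target. There are 200 camera calls.

## Working session

There is one attempt and no reset: what is moved stays moved. The work goes in short steps, Python scripts to look and compute and a shell command to move; the robot and the scene stay as the last step left them, time stands still between calls to the robot, and variables do not carry over. Pictures are saved under pics/ and viewed, at most 14 in all, crops included, and the job is handed in when it is done.

```bash
mkdir -p pics; cat > h.py <<'E'
import numpy as np, cv2
from workcell import observe, capture, finish_job, nets
def pts(c,mask):
    v,u=np.nonzero(mask&(c["depth"]>0)); d=c["depth"][v,u]
    P=np.stack([(u-c["cx"])/c["fx"]*d,(v-c["cy"])/c["fy"]*d,d],1)
    return (P-np.array(c["t"]))@np.array(c["R"])
E
python3 - <<'E'
from h import *
c=capture("top"); cv2.imwrite("pics/top.png",c["image"][:,:,::-1])
s=observe(); print(s["t"],s["ee_pos"],np.round(s["tcp_rot"],3).tolist())
for n in ["tin_red","tin_yellow","tin_green","tin_blue","rack","plank"]:
    for m in nets.masks_of(n,"top")[:2]:
        P=pts(c,m["mask"]); z=P[:,2]
        top=P[z>np.percentile(z,95)-0.006]
        (cx,cy),sz,a=cv2.minAreaRect((top[:,:2]*1000).astype(np.float32))
        print(n,round(m["p"],2),m["uv"],"n",len(P),"ztop",np.percentile(z,95).round(3),"rect",round(cx),round(cy),np.round(sz),round(a,1))
E
```

```text
0.05 [ 0.16427651 -0.62811014  0.23013669] [[0.967, 0.253, -0.001], [0.253, -0.967, 0.002], [-0.0, -0.003, -1.0]]
tin_red 0.96 [346.2, 174.2] n 1591 ztop 0.091 rect 650 -61 [48. 48.] 88.8
tin_yellow 0.59 [398.9, 171.2] n 1735 ztop 0.091 rect 652 -135 [49. 49.] 46.6
tin_green 0.7 [451.7, 175.3] n 1801 ztop 0.091 rect 653 -209 [48. 50.] 23.4
tin_green 0.54 [428.7, 196.5] n 466 ztop 0.019 rect 646 -202 [64. 45.] 48.3
tin_blue 0.71 [290.0, 176.8] n 1652 ztop 0.092 rect 648 11 [49. 46.] 0.4
rack 0.94 [289.9, 311.2] n 13473 ztop 0.023 rect 470 13 [303.  80.] 86.1
plank 0.85 [366.2, 205.5] n 5129 ztop 0.015 rect 651 -99 [ 90. 310.] 1.3
```

View pics/top.png

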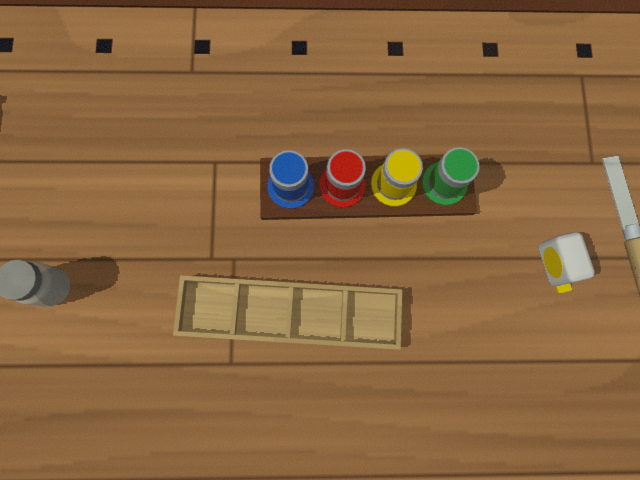

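```bash
cat >> h.py <<'E'
E
python3 - <<'E'
from h import *
c=capture("top")
m=nets.masks_of("rack","top")[0]["mask"]; P=pts(c,m); P=P[(P[:,2]>.018)]
r=cv2.minAreaRect((P[:,:2]*1000).astype(np.float32)); print(r)
b=cv2.boxPoints(r); print(b.round())
E
```

```text
((470.43505859375, 13.189895629882812), (302.6064147949219, 80.14241027832031), 86.13224792480469)
[[ 420. -135.]
 [ 500. -140.]
 [ 521.  161.]
 [ 441.  167.]]
```

The top view shows, left to right on the plank: blue (289,168), red (346,168), yellow (403,168) and green (459,165). The empty rack is nearer the robot, centred at (290,311). So blue goes to cell -111, red to -37, yellow to +37 and green to +111. I'll turn the tool so the fingers close along world x, clear of the neighbouring tins.

```bash
python3 -m inch '[[[0,0,0,-0.94],[0,0,0,-0.94],[0,0,0,-0.94],[0,0,0,-0.94],[0,0,0,-0.94],[0,0,0,-0.94],[0,0,0,-0.94],[0,0,0,-0.95],[0,0,0,0]]]' 1 40; python3 -c "
from h import *
s=observe();print(np.round(s['tcp_rot'],3).tolist(),s['q'])"
```

```text
t: 1.58
ee_pos: [0.1642, -0.6289, 0.2312]
tcp_rot: [[0.003, 1.0, 0.0], [1.0, -0.003, 0.0], [0.0, 0.0, -1.0]]
contact_force: [-0.3, 0.6, 0.1]
gripper_width: 0.0854
grip_force: 0.0
[[0.003, 1.0, 0.0], [1.0, -0.003, 0.0], [0.0, 0.0, -1.0]] [ 84.98690715  36.51679967 -20.65076295  81.13301729  13.39491403
  64.77141073  62.1625564 ]
```

```bash
python3 -m inch '[[[0.8,0.605,0,0],[0.8,0.605,0,0],[0.8,0.605,0,0],[0.8,0.605,0,0],[0.8,0.605,0,0],[0.8,0.605,0,0],[0.8,0.605,0,0],[0.8,0.605,0,0],[0.8,0.605,0,0],[0.8,0.605,0,0],[0.8,0.605,0,0],[0.8,0.605,0,0],[0.8,0.605,0,0],[0.8,0.605,0,0],[0.8,0.605,0,0],[0.8,0.605,0,0],[0,0,0,0],[0,0,0,0]]]'; python3 - <<'E'
from h import *
s=observe(); R=np.array(s["tcp_rot"]); p=np.array(s["ee_pos"]); print(s["q"].round(0),p,R.round(3).tolist())
c=capture("wrist"); cv2.imwrite("pics/w1.png",c["image"][:,:,::-1])
T=np.array(c["tool_from_camera"])
for n in ["tin_red","tin_blue"]:
    for m in nets.masks_of(n,"wrist")[:1]:
        v,u=np.nonzero(m["mask"]&(c["depth"]>0)); d=c["depth"][v,u]
        P=np.stack([(u-c["cx"])/c["fx"]*d,(v-c["cy"])/c["fy"]*d,d],1)
        P=(P@T[:3,:3].T+T[:3,3])@R.T+p
        t=P[P[:,2]>np.percentile(P[:,2],95)-.006]
        print(n,m["p"],np.percentile(P[:,2],95),cv2.minAreaRect((t[:,:2]*1000).astype(np.float32)))
E
```

```text
t: 3.82
ee_pos: [0.6487, 0.0101, 0.2311]
tcp_rot: [[0.003, 1.0, -0.001], [1.0, -0.003, -0.001], [-0.001, -0.001, -1.0]]
contact_force: [-0.2, -0.1, 0.1]
gripper_width: 0.0851
grip_force: 0.0
[ 10.  37. -24.  81.  16.  65. -16.] [0.6486758  0.01008596 0.23105858] [[0.003, 1.0, -0.001], [1.0, -0.003, -0.001], [-0.001, -0.001, -1.0]]
tin_red 0.59 0.09210847878652552 ((650.5431518554688, -62.21926498413086), (48.47209167480469, 49.33004379272461), 13.981304168701172)
tin_blue 0.55 0.09231934474927948 ((648.735107421875, 11.14779281616211), (49.35361099243164, 48.97295379638672), 88.1996078491211)
```

Wrist and top measurements agree, so I descend and grip blue.

```bash
python3 -m inch '[[[0.02,0,0.6,0],[0,0,0.6,0],[0,0,0.6,0],[0,0,0.6,0],[0,0,0.6,0],[0,0,0.4,0],[0,0,0.22,0],[0,0,0,0],[0,0,0,0]]]' 1 40; python3 -m inch '[[[0,0,0,0],[0,0,0,0],[0,0,0,0],[0,0,0,0],[0,0,0,0],[0,0,0,0],[0,0,0,0],[0,0,0,0]]]' 0 40
```

```text
t: 5.1
ee_pos: [0.6498, 0.012, 0.0515]
tcp_rot: [[0.001, 1.0, 0.002], [1.0, -0.001, 0.0], [0.0, 0.002, -1.0]]
contact_force: [0.4, -0.3, 0.3]
gripper_width: 0.0855
grip_force: 0.0
t: 6.1
ee_pos: [0.6495, 0.012, 0.0512]
tcp_rot: [[0.001, 1.0, 0.001], [1.0, -0.001, 0.0], [0.0, 0.001, -1.0]]
contact_force: [-0.5, -0.6, 5.4]
gripper_width: 0.0486
grip_force: 42.3
```

```bash
python3 -m inch '[[[0,0,-0.3,0],[0,0,-0.5,0],[0,0,-0.4,0],[0,-0.4,0,0],[0,-0.7,0,0],[0,-0.7,0,0],[0,-0.5,0,0],[-0.5,-0.5,0,0],[-0.6,-0.4,0,0],[-0.6,-0.3,0,0],[-0.4,-0.2,0,0],[-0.09,-0.03,0,0],[0,0,0,0],[0,0,0,0]]]'; python3 - <<'E'
from h import *
c=capture("top")
i=c["image"]; cv2.imwrite("pics/t2.png",i[100:400,150:550,::-1])
E
```

```text
t: 7.85
ee_pos: [0.4631, -0.0961, 0.1105]
tcp_rot: [[-0.001, 1.0, 0.001], [1.0, 0.001, 0.001], [0.001, 0.001, -1.0]]
contact_force: [-0.5, -0.4, -1.0]
gripper_width: 0.0489
grip_force: 41.9
```

View pics/t2.png

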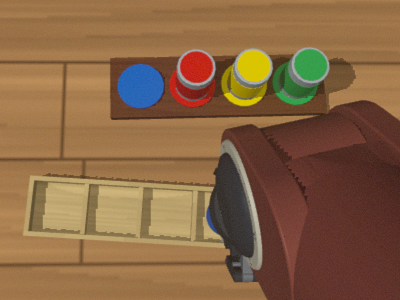

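The picture shows blue held over the rightmost cell (about (212,218) in the crop), with the other tins untouched. I'll lower it, release and lift.

```bash
python3 -m inch '[[[-0.03,0,0.4,0],[0,0,0.4,0],[0,0,0.3,0],[0,0,0.2,0],[0,0,0.1,0],[0,0,0.03,0],[0,0,0,0],[0,0,0,0]]]'; python3 -m inch '[[[0,0,0,0],[0,0,0,0],[0,0,0,0],[0,0,0,0],[0,0,0,0],[0,0,-0.3,0],[0,0,-0.8,0],[0,0,-0.9,0],[0,0,-0.6,0],[0,0,0,0],[0,0,0,0]]]' 1
```

```text
t: 8.9
ee_pos: [0.4627, -0.0991, 0.0392]
tcp_rot: [[0.001, 1.0, 0.001], [1.0, -0.001, -0.0], [-0.0, 0.001, -1.0]]
contact_force: [0.2, -0.3, -2.2]
gripper_width: 0.0485
grip_force: 41.9
t: 10.28
ee_pos: [0.4616, -0.0991, 0.1681]
tcp_rot: [[0.001, 1.0, -0.002], [1.0, -0.001, 0.0], [0.0, -0.002, -1.0]]
contact_force: [0.0, 0.6, -0.0]
gripper_width: 0.0854
grip_force: 0.0
```

```bash
python3 -m inch '[[[0.14,0.6,0,0],[0.2,0.9,0,0],[0.2,0.9,0,0],[0.14,0.9,0,0],[0.06,0.48,0,0],[0,0,0,0],[0,0,0.5,0],[0,0,0.7,0],[0,0,0.6,0],[0,0,0.4,0],[0,0,0.14,0],[0,0,0,0],[0,0,0,0]]]'; python3 - <<'E'
from h import *
c=capture("top"); i=c["image"]; cv2.imwrite("pics/t3.png",i[100:400,150:550,::-1])
c=capture("top")
for m in nets.masks_of("tin_blue","top")[:1]:
    P=pts(c,m["mask"]); z=P[:,2]; t=P[z>np.percentile(z,95)-.006]
    print(m["p"],np.percentile(z,95),cv2.minAreaRect((t[:,:2]*1000).astype(np.float32)))
E
python3 -m inch '[[[0,0,0,0],[0,0,0,0],[0,0,0,0],[0,0,0,0],[0,0,0,0],[0,0,0,0],[0,0,0,0]]]' 0 40
```

```text
t: 11.9
ee_pos: [0.6523, -0.0621, 0.0531]
tcp_rot: [[0.001, 1.0, 0.002], [1.0, -0.001, 0.0], [0.0, 0.002, -1.0]]
contact_force: [0.6, 0.2, 0.9]
gripper_width: 0.0854
grip_force: 0.0
0.68 0.07869731659174221 ((461.22430419921875, -98.459228515625), (48.79894256591797, 47.7661247253418), 89.77449798583984)
t: 12.92
ee_pos: [0.6517, -0.0621, 0.0523]
tcp_rot: [[0.001, 1.0, 0.001], [1.0, -0.001, 0.0], [0.0, 0.001, -1.0]]
contact_force: [-0.3, 0.0, 5.5]
gripper_width: 0.0492
grip_force: 42.0
```

View pics/t3.png

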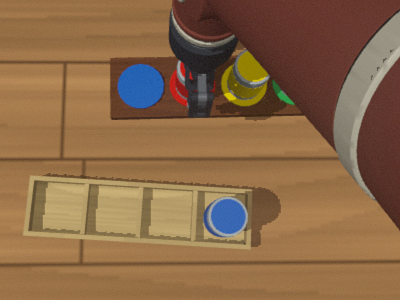

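Blue stands in its cell, crop pixel (228,216), with its top at 0.079 m as it should be. Red is gripped.

```bash
python3 -m inch '[[[0,0,-0.3,0],[0,0,-0.5,0],[0,0,-0.4,0],[0,-0.4,0,0],[0.1,-0.7,0,0],[0.2,-0.7,0,0],[0.2,-0.7,0,0],[0.16,-0.6,0,0],[0.1,-0.4,0,0],[0,-0.18,0,0],[0,0,0,0],[0,0,0,0]]]'; python3 -m inch '[[[0,0,0.4,0],[0,0,0.4,0],[0,0,0.3,0],[0,0,0.2,0],[0,0,0.1,0],[0,0,0.04,0],[0,0,0,0],[0,0,0,0]]]'
```

```text
t: 14.42
ee_pos: [0.4686, -0.0243, 0.112]
tcp_rot: [[0.001, 1.0, 0.002], [1.0, -0.001, 0.0], [0.0, 0.002, -1.0]]
contact_force: [-0.1, -0.1, -1.8]
gripper_width: 0.049
grip_force: 41.9
t: 15.42
ee_pos: [0.4677, -0.024, 0.0402]
tcp_rot: [[0.001, 1.0, 0.001], [1.0, -0.001, 0.0], [0.0, 0.001, -1.0]]
contact_force: [0.9, -0.4, -2.1]
gripper_width: 0.049
grip_force: 41.9
```

```bash
python3 -m inch '[[[0,0,0,0],[0,0,0,0],[0,0,0,0],[0,0,0,0],[0,0,0,0],[0,0,-0.3,0],[0,0,-0.8,0],[0,0,-0.9,0],[0,0,-0.6,0],[0,0,0,0]]]' 1; python3 -m inch '[[[-0.3,0.5,0,0],[-0.5,0.8,0,0],[-0.5,0.8,0,0],[-0.5,0.8,0,0],[-0.32,0.6,0,0],[-0.1,0.18,0,0],[0,0,0,0],[0,0,0.5,0],[0,0,0.7,0],[0,0,0.6,0],[0,0,0.4,0],[0,0,0.18,0],[0,0,0,0],[0,0,0,0]]]'; python3 - <<'E'
from h import *
c=capture("top")
for n in ["tin_red","tin_blue"]:
  for m in nets.masks_of(n,"top")[:1]:
    P=pts(c,m["mask"]); z=P[:,2]; t=P[z>np.percentile(z,95)-.006]
    print(n,m["p"],np.percentile(z,95),cv2.minAreaRect((t[:,:2]*1000).astype(np.float32)))
E
```

```text
t: 16.68
ee_pos: [0.4689, -0.024, 0.1719]
tcp_rot: [[0.001, 1.0, 0.005], [1.0, -0.001, -0.0], [-0.0, 0.005, -1.0]]
contact_force: [-0.3, 0.6, -0.4]
gripper_width: 0.0856
grip_force: 0.0
t: 18.42
ee_pos: [0.6522, -0.1351, 0.0521]
tcp_rot: [[0.001, 1.0, 0.002], [1.0, -0.001, -0.0], [-0.0, 0.002, -1.0]]
contact_force: [-0.2, 0.6, -0.2]
gripper_width: 0.0856
grip_force: 0.0
tin_red 0.84 0.07882091954405675 ((466.5398254394531, -23.569873809814453), (47.80978012084961, 49.439239501953125), 0.3032217025756836)
tin_blue 0.7 0.07867297191365469 ((461.4058532714844, -98.09870910644531), (49.15850067138672, 47.83138656616211), 44.324485778808594)
```

```bash
python3 -m inch '[[[0,0,0,0],[0,0,0,0],[0,0,0,0],[0,0,0,0],[0,0,0,0],[0,0,0,0],[0,0,0,0]]]' 0 40;  python3 -m inch '[[[0,0,-0.3,0],[0,0,-0.6,0],[0,0,-0.7,0],[0,0,-0.4,0],[0.3,-0.3,0,0],[0.6,-0.6,0,0],[0.6,-0.6,0,0],[0.6,-0.6,0,0],[0.6,-0.6,0,0],[0.6,-0.5,0,0],[0.3,-0.3,0,0],[0.1,-0.08,0,0],[0,0,0,0],[0,0,0,0]]]'
```

```text
t: 19.45
ee_pos: [0.652, -0.1352, 0.0514]
tcp_rot: [[0.001, 1.0, 0.001], [1.0, -0.001, -0.0], [-0.0, 0.001, -1.0]]
contact_force: [0.7, -0.3, 5.8]
gripper_width: 0.0487
grip_force: 42.1
t: 21.2
ee_pos: [0.4735, 0.0486, 0.1507]
tcp_rot: [[0.003, 1.0, 0.001], [1.0, -0.003, -0.0], [-0.0, 0.001, -1.0]]
contact_force: [-0.4, -0.3, -1.9]
gripper_width: 0.0489
grip_force: 42.0
```

```bash
python3 -m inch '[[[0.03,0,0.4,0],[0,0,0.6,0],[0,0,0.6,0],[0,0,0.35,0],[0,0,0.2,0],[0,0,0.08,0],[0,0,0,0],[0,0,0,0]]]';  python3 -m inch '[[[0,0,0,0],[0,0,0,0],[0,0,0,0],[0,0,0,0],[0,0,0,0],[0,0,-0.3,0],[0,0,-0.8,0],[0,0,-0.9,0],[0,0,-0.6,0],[0,0,0,0],[0,0,0,0]]]' 1
```

```text
t: 22.2
ee_pos: [0.473, 0.0515, 0.0399]
tcp_rot: [[0.001, 1.0, 0.001], [1.0, -0.001, 0.0], [0.0, 0.001, -1.0]]
contact_force: [-0.4, 1.1, -1.6]
gripper_width: 0.049
grip_force: 42.0
t: 23.58
ee_pos: [0.4718, 0.0511, 0.1687]
tcp_rot: [[0.001, 1.0, -0.001], [1.0, -0.001, -0.0], [-0.0, -0.001, -1.0]]
contact_force: [0.7, 1.0, -0.7]
gripper_width: 0.0854
grip_force: 0.0
```

```bash
python3 -m inch '[[[-0.5,0.35,0,0],[-0.7,0.5,0,0],[-0.8,0.55,0,0],[-0.8,0.55,0,0],[-0.8,0.55,0,0],[-0.8,0.55,0,0],[-0.5,0.4,0,0],[-0.3,0.19,0,0],[0,0,0,0],[0,0,0.5,0],[0,0,0.7,0],[0,0,0.6,0],[0,0,0.4,0],[0,0,0.14,0],[0,0,0,0],[0,0,0,0]]]'; python3 - <<'E'
from h import *
c=capture("top"); cv2.imwrite("pics/t4.png",c["image"][100:400,150:550,::-1])
for n in ["tin_yellow","tin_red","tin_blue"]:
  for m in nets.masks_of(n,"top")[:1]:
    P=pts(c,m["mask"]); z=P[:,2]; t=P[z>np.percentile(z,95)-.006]
    print(n,m["p"],np.percentile(z,95),cv2.minAreaRect((t[:,:2]*1000).astype(np.float32)))
E
```

```text
t: 25.58
ee_pos: [0.6553, -0.2087, 0.0537]
tcp_rot: [[0.001, 1.0, 0.003], [1.0, -0.001, -0.0], [-0.0, 0.003, -1.0]]
contact_force: [0.2, -0.6, -0.2]
gripper_width: 0.0856
grip_force: 0.0
tin_red 0.83 0.07859497178063578 ((466.5542297363281, -23.03261375427246), (47.84233856201172, 48.325538635253906), 0.10279630124568939)
tin_blue 0.58 0.07872905333008633 ((461.837646484375, -97.86577606201172), (47.39426803588867, 46.59187698364258), 89.49298858642578)
```

```bash
python3 -m inch '[[[0,0,0,0],[0,0,0,0],[0,0,0,0],[0,0,0,0],[0,0,0,0],[0,0,0,0],[0,0,0,0]]]' 0 40;  python3 -m inch '[[[0,0,-0.3,0],[0,0,-0.6,0],[0,0,-0.7,0],[0,0,-0.4,0],[0.4,-0.2,0,0],[0.7,-0.4,0,0],[0.8,-0.4,0,0],[0.8,-0.4,0,0],[0.8,-0.4,0,0],[0.8,-0.4,0,0],[0.8,-0.4,0,0],[0.7,-0.4,0,0],[0.5,-0.3,0,0],[0.3,-0.2,0,0],[0.06,-0.04,0,0],[0,0,0,0],[0,0,0,0]]]'
```

```text
t: 26.65
ee_pos: [0.6546, -0.2087, 0.0527]
tcp_rot: [[0.001, 1.0, 0.001], [1.0, -0.001, -0.0], [-0.0, 0.001, -1.0]]
contact_force: [0.1, -0.5, 5.2]
gripper_width: 0.049
grip_force: 42.1
t: 28.78
ee_pos: [0.4783, 0.123, 0.1522]
tcp_rot: [[0.003, 1.0, 0.0], [1.0, -0.003, -0.001], [-0.001, 0.0, -1.0]]
contact_force: [0.6, -0.5, -1.5]
gripper_width: 0.0492
grip_force: 42.0
```

View pics/t4.png

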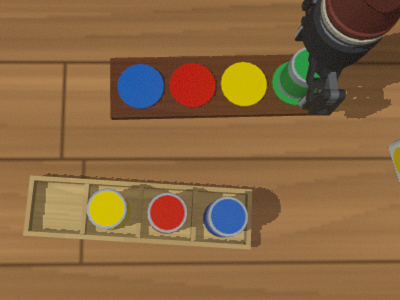

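The picture shows yellow (107,208), red (167,213) and blue (228,216) each inside its own cell, and the leftmost cell is free for green. Next I place green, lowering the TCP from 0.152 to 0.040 m.

```bash
python3 -m inch '[[[0,0,0.4,0],[0,0,0.6,0],[0,0,0.6,0],[0,0,0.35,0],[0,0,0.2,0],[0,0,0.08,0],[0,0,0,0],[0,0,0,0]]]';  python3 -m inch '[[[0,0,0,0],[0,0,0,0],[0,0,0,0],[0,0,0,0],[0,0,0,0],[0,0,-0.3,0],[0,0,-0.8,0],[0,0,-0.9,0],[0,0,-0.6,0],[0,0.5,0,0],[0,0.8,0,0],[0,0.8,0,0],[0,0.8,0,0],[0,0.5,0,0],[0,0,0,0],[0,0,0,0]]]' 1; python3 - <<'E'
from h import *
c=capture("top"); cv2.imwrite("pics/t5.png",c["image"][100:400,150:550,::-1])
for n in ["tin_green","tin_yellow","tin_red","tin_blue"]:
  for m in nets.masks_of(n,"top")[:1]:
    P=pts(c,m["mask"]); z=P[:,2]; t=P[z>np.percentile(z,95)-.006]
    print(n,m["p"],np.percentile(z,95),cv2.minAreaRect((t[:,:2]*1000).astype(np.float32)))
E
```

```text
t: 29.78
ee_pos: [0.4781, 0.1246, 0.0415]
tcp_rot: [[0.001, 1.0, 0.001], [1.0, -0.001, 0.0], [0.0, 0.001, -1.0]]
contact_force: [0.1, 0.8, -1.8]
gripper_width: 0.049
grip_force: 42.0
t: 31.78
ee_pos: [0.6463, 0.1246, 0.1712]
tcp_rot: [[-0.0, 1.0, -0.001], [1.0, 0.0, 0.0], [0.0, -0.001, -1.0]]
contact_force: [0.2, -1.1, -0.2]
gripper_width: 0.0857
grip_force: 0.0
tin_green 0.31 0.019194570599425684 ((654.3298950195312, -209.3193359375), (63.27602767944336, 65.24784851074219), 60.73688888549805)
tin_yellow 0.9 0.07911204230122026 ((451.0325012207031, 32.08549880981445), (58.75096130371094, 48.30885314941406), 41.84812927246094)
tin_red 0.64 0.07863839805027041 ((450.15362548828125, -12.083799362182617), (33.212188720703125, 8.558520317077637), 55.57353591918945)
```

View pics/t5.png

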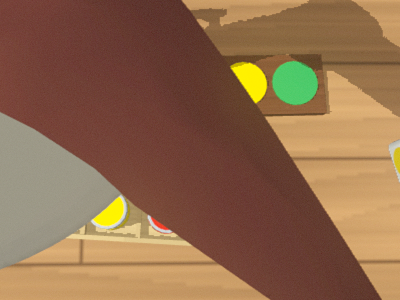

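The arm hides the rack, so I'll move it aside to the right over the empty plank.

```bash
python3 -m inch '[[[-0.5,0,-0.3,0],[-0.9,0,0,0],[-0.9,0,0,0],[-0.9,0,0,0],[-0.9,0,0,0],[-0.9,0,0,0],[-0.9,0,0,0],[-0.6,0,0,0],[0,0,0,0],[0,0,0,0]]]'; python3 - <<'E'
from h import *
c=capture("top"); cv2.imwrite("pics/t6.png",c["image"][100:400,150:550,::-1])
for n in ["tin_green","tin_yellow","tin_red","tin_blue"]:
  for m in nets.masks_of(n,"top")[:1]:
    P=pts(c,m["mask"]); z=P[:,2]; t=P[z>np.percentile(z,95)-.006]
    print(n,m["p"],np.percentile(z,95),cv2.minAreaRect((t[:,:2]*1000).astype(np.float32)))
E
```

```text
t: 33.28
ee_pos: [0.6473, -0.1988, 0.186]
tcp_rot: [[-0.001, 1.0, 0.0], [1.0, 0.001, 0.002], [0.002, 0.0, -1.0]]
contact_force: [-0.1, -0.2, -0.1]
gripper_width: 0.0853
grip_force: 0.0
tin_green 0.76 0.07870985787372664 ((476.53961181640625, 122.43470764160156), (47.7180290222168, 46.56535339355469), 89.92132568359375)
tin_yellow 0.93 0.07877911588492287 ((471.8892822265625, 50.99848937988281), (47.80793380737305, 48.16488265991211), 0.013908233493566513)
tin_red 0.87 0.07868102003612146 ((466.5859069824219, -23.584442138671875), (47.7408332824707, 47.931514739990234), 44.840362548828125)
tin_blue 0.9 0.07853882110100768 ((461.54705810546875, -98.54883575439453), (49.09669876098633, 48.554561614990234), 58.85079574584961)
```

View pics/t6.png

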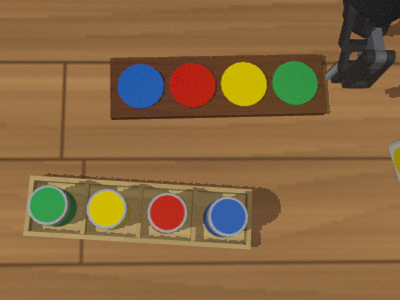

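All four tins stand upright in their cells: green (48,205), yellow (107,208), red (167,213), blue (228,216), which is the reverse of the disc order. Their tops are at 0.079 m, as expected on the cell floor.

```bash
python3 -c "
from workcell import finish_job
print(finish_job())"
```

```text
the job is handed in; nothing more can be done
None
```

The four tins stand upright in the rack in reverse order (green, yellow, red, blue from left to right seen from the robot), and I handed the job in at about 33 s.

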